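# Change the chocolate tablet under the date coder's hold-down foot

## Robot

A 6-joint arm with a two-finger parallel gripper is mounted at the origin on a cart in front of the work surface, level with it; the furniture and walls round the work are solid. World frame = base frame: x ahead of the robot, y to its left, z up, the work surface at z = 0. Lengths are in mm, angles in degrees, forces in N, time in s.
With the tool pointing down it reaches from about 350 to 850 mm from the base axis. Payload 8.1 kg.
Tool frame: the origin (TCP) lies between the finger pads; the fingertips stand 17 mm ahead of it and the grasp point (between the pads) lies 2 mm behind it; z points along the fingers, y is the line along which they close (so a half turn about z gives the same grasp; the last joint's range is limited). The gripper opens to 85 mm and grips with 20 to 120 N. Pads are 22 mm wide; open, the fingers measure 114 mm over their backs; the gripper's body (76 mm by 85 mm) begins 54 mm behind the grasp point. The pads swing forward as they close: fully open they stand 13 mm farther back than shut.
Start: joints at [63.518, 7.471, 85.268, -0, 87.261, -4.893], TCP at [220.747, 557.921, 248.292] pointing down, gripper open.
Joint ranges: [-169.43, 169.43], [-51.17, 129.36], [1.28, 143.12], [-76.62, 256.62], [0, 156.53], [-152.29, 152.29]. Speed limits (degrees/s): [136.94, 136.94, 159.86, 180, 180, 180].

## Interface

Orientations are given as [roll, pitch, yaw] about the fixed x, y, z axes, in that order (R = Rz(yaw) Ry(pitch) Rx(roll)).
In Python, from bench import sense, snapshot, hand_in, trace, place_of gives the robot as it stands.
- The arm moves only by the shell command python3 -m handwheel 'ROWS' [FORCE]. ROWS is JSON, a list of rows, each a list of 7 numbers: the opening, from -1 (shut) to 1 (fully open), then the shift along the tool's x, y, z in cm, then the turn, a rotation vector about the tool's x, y, z in rad. A call has 1 to 12 rows; each row shifts and turns the commanded pose from where the row before left it, along the tool's axes as they then stand; what a row does not reach is not made up. A row lasts 1/12 s, in which the tool goes at most 41.7 mm and 7.16 degrees, less where a joint would pass 70% of its speed; a pose out of reach is approached as far as the arm can. A call with a gripper value outside its range is refused whole. The fingers move at their own pace and stop on an object; FORCE is the grip in N (left out, the last holds). Time passes only in rows, so rows that do not move let the fingers close. It gives the time, the measured TCP pose, the force, the opening and the grip force at its end, in the units of the state.
- sense(): the state, without advancing time (a new reading comes with each control period).
- snapshot(name): name is "side" or "top"; returns a dict with "image" (420x560x3 uint8, red, green, blue), "intrinsics" (3x3 intrinsics, pixels), "R" (3x3) and "t" (3): a world point X has camera coordinates R X + t. Camera axes: x right, y down, z forward; pixel columns grow to the right and rows downward; lengths in mm; the calibration is good to about 2 mm. A picture is of the moment at which its call begins. There is no depth.
- hand_in(): hands the job in; it is judged then, once.
Trained networks look in a picture, given as the dict that the camera call returned (one of the last four; its "shot" number tells which), for a name from the list of things; names that differ only in an ending like _2 or _b are one class to them, and where a whole thing is asked for, a point or a joint stands for the part that bears it (a point fixed in the world has none). Each returns a list of dicts, best first, with "conf" (0 to 1); they miss things now and then, are a little off and sometimes report something else, mostly with a low value. They report only what shows in the picture. A call takes as long as a camera call.
- trace(picture, query): "pixels" (420x560 bool, what is visible of it).
- place_of(picture, query): "location" ([x, y, z] in mm, in world coordinates, good to about 4 mm: a listed point, or the origin of a listed thing).
The state is a dict: "time": time; "joint_pos": joint angles; "qd": joint speeds; "joint_efforts": joint torques, N m; "tool_pos": TCP position; "tcp_rot": TCP orientation; "ft_force": force on the tool from outside, world axes, zero at the start; "wrist_torque": the same for the moment, N m; "finger_gap": finger opening in mm; "grip_force": force on a finger pad.
Only numpy, scipy, OpenCV 4.12 (cv2) and the standard library are available. Lean on these libraries where they do the work, as an engineer would, in place of code of your own. Each camera call takes 0.05 s, during which the arm holds its last target. There are 200 camera calls.

## Task

The tablet clamped in the bench date coder has been coded: raise the hold-down foot fully with the lever on the side of the head before moving the tablet, then draw it out and lay it squarely on top of the pile of two larger tablets. Then load the loose tablet of the same small size flat on the coder's bed, touching both the back stop and the left stop, and lower the lever fully so that the foot holds it down. Do not disturb the pile, the ribbon spool, the jar or the bell.

Things in the scene. Friction and masses are not known exactly. Their poses are not given: they have to be found in the camera images.
- coder: White bench date coder, fixed; origin under its middle on the counter, x pointing away from the operator to its column, y left, z up. Steel bed 36 mm up: 112 mm wide for x -0.036 to 0.100; ahead of it an infeed table 46 mm wide (x -0.105 to -0.036), which a tablet overhangs by 8 mm a side. A seated tablet lies along x, centre at x -0.028, y 0, underside at z 0.036
- coder_corner (a point): Inside corner of the two aluminium stops at bed level, coder frame (0.035, 0.031, 0.036). Stops are 8 mm high: the back stop's face is at x = 0.035 (y -0.045 to 0.039), the left stop's face at y = 0.031, only from x -0.023 to 0.035
- head_front (a point): Middle of the lower front edge of the coder's head, coder frame (-0.008, 0, 0.082). The head, 58 mm wide, overhangs the bed from here back, up to 132 mm above the counter; an ink cartridge is on its left (to y 0.042, from 80 mm up). Tablets get under the foot only from the front, moving towards +x at bed level
- presser_foot: Steel hold-down foot, 36 mm wide, 33 mm long, with a turned-up front edge; origin at the centre of its sole, at coder x 0.013, y 0. Sprung: lowered on a tablet it presses with about 4 N, its sole 10.5 mm above the bed. With the lever fully up its sole is 27 mm above the bed
- lever (a joint): Lifting lever on the right side of the coder's head, rad: 0 = fully down (foot pressing), 1.2 = fully up (foot raised). It turns about the coder's x axis; its arm points to the coder's right (-y), 0.35 rad below level at 0 and 0.85 rad above level at 1.2. It stays where it is left (friction, about 2 to 4 N at the grip)
- lever_grip (a point): Middle of the black grip of the lever, 66 mm from its pivot: a rounded block 34 mm along the arm, 14 mm wide in the coder's x direction, 12 mm thick. It can be pinched from above across the 14 mm width. Raised, it stands about 154 mm above the counter, in the way of low paths
- lever_hinge (a point): The lever's pivot point, on its axis, at the right side of the head: coder frame (0.013, -0.033, 0.104)
- tablet_done: The coded chocolate tablet, flat, wrapped in pale paper, 126 x 62 x 10.5 mm, 0.1 kg; at the start clamped under the foot, within 3 mm of both stops. Origin at the centre of its underside, x along its length, y across, z up. Its two ends are alike
- tablet_next: The tablet to be coded next, of the same kind and size, lying flat on the counter on the right of the scale. Origin and axes as tablet_done
- pile_bottom: Lower tablet of the pile, dark green, 158 x 80 x 10.5 mm, lying flat on the counter on the right of the scale; origin at the centre of its underside, x along its length
- pile_top: Upper tablet of the pile, red, 142 x 70 x 10.5 mm, lying squarely on the lower one, its top 21 mm above the counter; origin at the centre of its underside, x along its length. The coded tablet goes on it, lengthwise alike
- ribbon_spool: Bystander: ribbon spool with wooden flanges, 62 mm across and 30 mm high, standing close beside one long side of tablet_next, somewhere along it, so that it may block a finger there. Origin about 3 mm from the centre of its underside
- bean_jar: Bystander: glass jar of cocoa beans with a wooden stopper, 63 mm across and 85 mm high; origin at the centre of its underside
- call_bell: Bystander: brass call bell, 80 mm across, 54 mm high, left of the coder; origin at the centre of its underside. (Between coder and tablets stands the fixed shop scale, 268 x 210 mm centred at x 0.48, y 0.01, platter 66 mm high, with a fixed gift box on it whose top is 125 mm above the counter.)

How it is judged:
By the outcome, as a careful person would: the job done as asked, in the order asked, and still so for the second after the job is handed in, with the robot touching nothing.
It also fails if it takes over 72 s, if anything falls off the work surface, if the arm or the gripper's body presses on something with over 40 N, if the wrist force passes 120 N, or if a joint passes its speed limit or range.

## Working session

There is one attempt and no reset: what is moved stays moved. The work goes in short steps, Python scripts to look and compute and a shell command to move; the robot and the scene stay as the last step left them, time stands still between calls to the robot, and variables do not carry over. Pictures are saved under pics/ and viewed, at most 12 in all, crops included, and the job is handed in when it is done.

```bash
ls; mkdir -p pics; cat > h.py <<'E'
import numpy as np, cv2, json
from bench import sense, snapshot, hand_in, trace, place_of
def save(p,n): cv2.imwrite('pics/'+n+'.png', p['image'][:,:,::-1])
def proj(p,X):
    c=np.array(p['R'])@np.array(X,float)+np.array(p['t']); u=np.array(p['intrinsics'])@c; return u[:2]/u[2]
def back(p,uv,z):
    R=np.array(p['R']);t=np.array(p['t']);K=np.array(p['intrinsics'])
    d=R.T@np.linalg.inv(K)@np.array([uv[0],uv[1],1.]); o=-R.T@t
    return o+d*(z-o[2])/d[2]
E
python3 - <<'E'
from h import *
s=sense(); print({k:np.round(v,2).tolist() for k,v in s.items()})
for n in ('top','side'):
    p=snapshot(n); save(p,n+'0')
    for q in 'coder coder_corner head_front presser_foot lever_grip lever_hinge tablet_done tablet_next pile_bottom pile_top ribbon_spool bean_jar call_bell'.split():
        r=place_of(p,q); print(n,q,[(np.round(a['location']).tolist(),round(a['conf'],2)) for a in r[:2]])
        if q in('tablet_next','pile_top','pile_bottom','tablet_done'):
            m=trace(p,q)
            if m:
                m=m[0]['pixels'].astype(np.uint8); c=max(cv2.findContours(m,0,1)[0],key=cv2.contourArea)
                z={'tablet_next':10.5,'pile_top':21,'pile_bottom':10.5,'tablet_done':46.5}[q]
                w=np.array([back(p,u[0],z)[:2] for u in c],np.float32); print('   rect',cv2.minAreaRect(w))
E
```

```text
pics
{'time': 0.0, 'joint_pos': [63.52, 7.52, 85.33, 0.0, 87.26, -4.89], 'qd': [0.11, -0.05, -0.0, -0.03, -0.04, -0.05], 'joint_efforts': [0.0, -56.94, -50.06, -0.0, 0.01, -0.0], 'tool_pos': [220.5, 557.44, 247.2], 'tcp_rot': [-179.89, -0.01, 158.41], 'ft_force': [-0.29, -0.68, -0.43], 'wrist_torque': [-0.0, -0.04, 0.0], 'grip_force': 0.0, 'finger_gap': 85.57}
top coder [([538.0, 270.0, -1.0], 0.62)]
top coder_corner [([576.0, 301.0, 37.0], 0.6)]
top head_front [([534.0, 269.0, 75.0], 0.8)]
top presser_foot []
top lever_grip [([554.0, 177.0, 83.0], 0.51), ([578.0, 299.0, 39.0], 0.45)]
top lever_hinge [([551.0, 236.0, 102.0], 0.73)]
top tablet_done [([511.0, 272.0, 40.0], 0.59)]
top tablet_next [([419.0, -418.0, -3.0], 0.85)]
   rect ((424.91729736328125, -415.9886474609375), (66.07095336914062, 128.175048828125), 74.12849426269531)
top pile_bottom [([574.0, -232.0, 2.0], 0.65)]
   rect ((584.33203125, 256.5054626464844), (155.26133728027344, 171.43251037597656), 0.08453816175460815)
top pile_top [([568.0, -229.0, 10.0], 0.86), ([418.0, -420.0, -4.0], 0.51)]
   rect ((570.963256835937
[... 693 characters left out ...]
652344), 3.248399496078491)
side tablet_next [([423.0, -421.0, 2.0], 0.81)]
   rect ((425.49810791015625, -421.27410888671875), (68.66304016113281, 126.87129974365234), 72.40013885498047)
side pile_bottom [([571.0, -236.0, -2.0], 0.63)]
   rect ((560.113037109375, -265.0209045410156), (67.47596740722656, 163.09133911132812), 76.38751983642578)
side pile_top [([572.0, -234.0, 9.0], 0.87), ([577.0, 300.0, 33.0], 0.64)]
   rect ((569.8796997070312, -235.12571716308594), (85.41360473632812, 147.8402557373047), 58.17950439453125)
side ribbon_spool [([386.0, -493.0, 3.0], 0.89), ([425.0, -422.0, -2.0], 0.45)]
side bean_jar [([363.0, -200.0, 3.0], 0.84)]
side call_bell [([482.0, 396.0, 0.0], 0.59)]
```

View pics/top0.png

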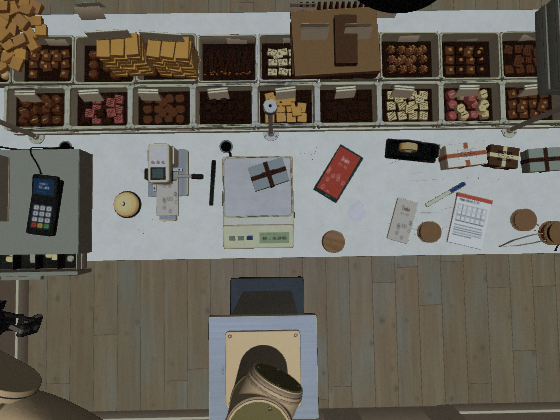

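View pics/side0.png

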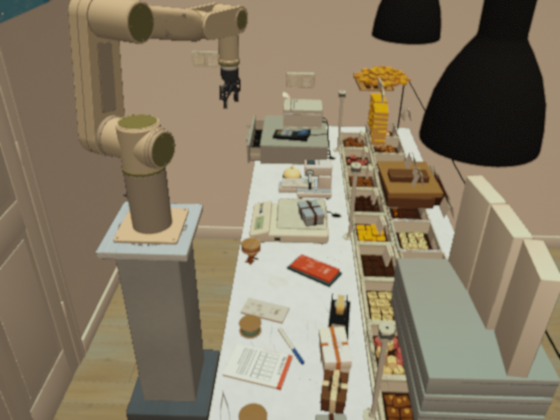

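The top view shows the coder at about (165,180), roughly aligned with world x and with its lever to the right at (197,176). The pile is at (338,171), tablet_next at (402,220), the spool at (429,231), and the jar at (333,240). In the side view nothing hides the coder at (305,185) or the tablets at (265,310).

```bash
python3 - <<'E'
from h import *
p=snapshot('top'); 
im=cv2.resize(p['image'][130:230,130:220],None,fx=6,fy=6,interpolation=cv2.INTER_CUBIC)[:,:,::-1]
def rect(w): return w
cv2.imwrite('pics/c1.png',im)
print(back(p,(165,170),46)[:2],back(p,(166,170),46)[:2])
o=-np.array(p['R']).T@p['t']; print(o)
g=p['image'].astype(int)
for q in ('coder','tablet_done','presser_foot','lever_grip'):
    r=trace(p,q); 
    for a in r[:2]:
        c=max(cv2.findContours(a['pixels'].astype(np.uint8),0,1)[0],key=cv2.contourArea); print(q,round(a['conf'],2),cv2.boundingRect(c),cv2.minAreaRect(c))
# pile bottom visible rect by corner: angles from pca of masks
for q,z in(('tablet_next',10.5),('pile_top',21)):
  for n in('top','side'):
    pp=p if n=='top' else snapshot(n)
    m=trace(pp,q)[0]['pixels'].astype(np.uint8); ys,xs=np.nonzero(m); w=np.array([back(pp,(x,y),z)[:2] for x,y in zip(xs,ys)])
    ev,V=np.linalg.eigh(np.cov(w.T)); print(q,n,w.mean(0),np.degrees(np.arctan2(V[1,1],V[0,1]))%180,np.sqrt(ev*12))
E
```

```text
[578.19182688 273.89967426] [578.15215688 271.02857836]
[ 399.85318097  -35.95592456 1239.06638003]
coder 0.92 (145, 144, 59, 53) ((174.0, 170.0), (52.0, 58.0), 90.0)
tablet_done 0.75 (156, 181, 24, 35) ((167.33306884765625, 198.32667541503906), (34.09273910522461, 22.541975021362305), 87.70938873291016)
lever_grip 0.67 (173, 171, 31, 9) ((188.0, 175.0), (8.0, 30.0), 90.0)
tablet_next top [ 423.38150412 -415.24893712] 164.3793231057323 [ 60.54044416 119.43067995]
tablet_next side [ 426.75162175 -421.5872297 ] 163.6641228792084 [ 67.95169198 126.21064881]
pile_top top [ 568.72752785 -229.0229254 ] 149.54208502257413 [ 68.48468306 138.87667104]
pile_top side [ 570.77560584 -233.85315283] 148.30551696992794 [ 79.60779123 145.90184245]
```

View pics/c1.png

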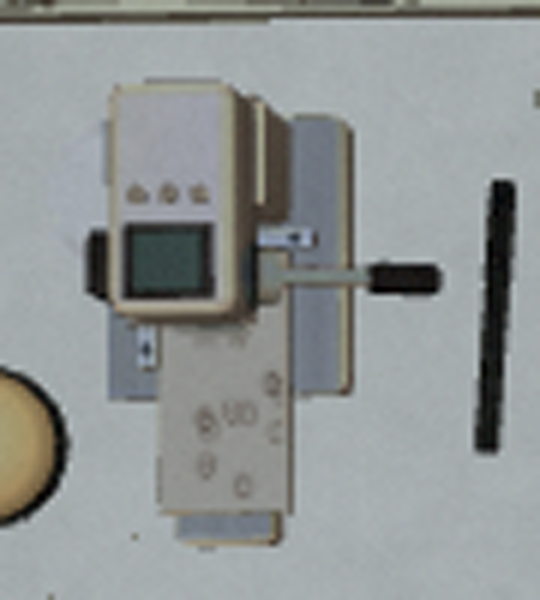

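The crop puts the coder yaw at about -1.2°, with its origin near (540,270). The lever grip is at about (552,179). The tablet's front edge is at crop row 512, which is x≈448. I'll move to the lever next.

```bash
cat >> h.py <<'E'
def d(x,y,z,yaw):
    "cm/rad in tool axes to reach a tool-down pose; shift given for before and after the turn"
    from scipy.spatial.transform import Rotation as Ro
    s=sense(); R0=Ro.from_euler('xyz',s['tcp_rot'],degrees=True); R1=Ro.from_euler('xyz',[180,0,yaw],degrees=True)
    v=np.array([x,y,z])-s['tool_pos']
    print('t',s['time'],'pos',np.round(s['tool_pos'],1),'rot',np.round(s['tcp_rot'],2),'gap',round(s['finger_gap'],1),'grip',round(s['grip_force'],1),'F',np.round(s['ft_force'],1),'M',np.round(s['wrist_torque'],2))
    print('shift-first cm',np.round(R0.inv().apply(v)/10,2),'turn-first cm',np.round(R1.inv().apply(v)/10,2),'turn',np.round((R0.inv()*R1).as_rotvec(),3))
E
python3 -m handwheel '[[0.1,0,0,0,0,0,0.1],[0.1,0,0,0,0,0,0.1],[0.1,0,0,0,0,0,0.1],[0.1,0,0,0,0,0,0.1],[0.1,0,0,0,0,0,0.1],[0.1,0,0,0,0,0,0.1],[0.1,0,0,0,0,0,0.1],[0.1,0,0,0,0,0,0.1],[0.1,0,0,0,0,0,0.1],[0.1,0,0,0,0,0,0.1],[0.1,0,0,0,0,0,0.1],[0.1,0,0,0,0,0,0.115]]' 20
python3 -m handwheel '[[0.1,-2.6,2.4,0,0,0,0],[0.1,-2.6,2.4,0,0,0,0],[0.1,-2.6,2.4,0,0,0,0],[0.1,-2.6,2.4,0,0,0,0],[0.1,-2.6,2.4,0,0,0,0],[0.1,-2.6,2.4,0,0,0,0],[0.1,-2.6,2.4,0,0,0,0],[0.1,-2.6,2.4,0,0,0,0],[0.1,-2.6,2.4,0,0,0,0],[0.1,-2.6,2.4,0,0,0,0],[0.1,-2.6,2.4,0,0,0,0],[0.1,0,0,0,0,0,0]]'
python3 -c "
from h import *
d(552.5,179,160,88.8)"
```

```text
time: 3.35
tool_pos: [220.7, 557.9, 248.3]
tcp_rot: [180.0, -0.0, 88.5]
ft_force: [0.6, 0.2, -1.0]
finger_gap: 46.7
grip_force: 0.0
time: 4.35
tool_pos: [482.1, 261.8, 248.4]
tcp_rot: [179.9, 0.1, 88.5]
ft_force: [0.8, 0.9, 1.6]
finger_gap: 46.9
grip_force: 0.0
t 4.35 pos [482.1 261.8 248.4] rot [1.7989e+02 1.1000e-01 8.8520e+01] gap 46.9 grip 0.0 F [0.8 0.9 1.6] M [ 0.01  0.01 -0.01]
shift-first cm [-8.08  7.23  8.87] turn-first cm [-8.13  7.21  8.84] turn [ 0.002  0.002 -0.005]
```

```bash
python3 -m handwheel '[[0.1,-2.7,2.4,0,0,0,0],[0.1,-2.7,2.4,0,0,0,0],[0.1,-2.7,2.4,0,0,0,-0.005],[0.1,0,0,3,0,0,0],[0.1,0,0,3,0,0,0],[0.1,0,0,3,0,0,0],[0.1,0,0,2.5,0,0,0],[0.1,0,0,2,0,0,0],[0.1,0,0,1.8,0,0,0],[0.1,0,0,1.5,0,0,0],[0.1,0,0,0,0,0,0]]' 20
python3 -m handwheel '[[-0.3,0,0,0,0,0,0],[-0.6,0,0,0,0,0,0],[-1,0,0,0,0,0,0],[-1,0,0,0,0,0,0],[-1,0,0,0,0,0,0]]' 30
python3 -c "
from h import *
d(552.5,179,160,88.8)
p=snapshot('top');q=snapshot('side')
a=p['image'][150:220,130:220];b=q['image'][150:210,260:350]
a=cv2.resize(a,(450,350));b=cv2.resize(b,(450,300))
cv2.imwrite('pics/c2.png',np.vstack([a,b])[:600,:,::-1])"
```

```text
time: 5.27
tool_pos: [546.1, 183.7, 76.3]
tcp_rot: [-179.6, 0.1, 89.1]
ft_force: [-0.1, 0.3, -1.1]
finger_gap: 46.8
grip_force: 0.0
time: 5.68
tool_pos: [553.7, 183.8, 83.8]
tcp_rot: [179.4, -0.0, 89.1]
ft_force: [14.2, -3.0, -5.4]
finger_gap: 13.4
grip_force: 34.2
t 5.6833 pos [553.7 183.8  83.8] rot [ 1.7939e+02 -4.0000e-02  8.9070e+01] gap 13.4 grip 34.2 F [14.2 -3.  -5.4] M [-0.55 -2.11  0.13]
shift-first cm [-0.47 -0.03 -7.63] turn-first cm [-0.48 -0.11 -7.62] turn [ 0.011 -0.001  0.005]
```

View pics/c2.png

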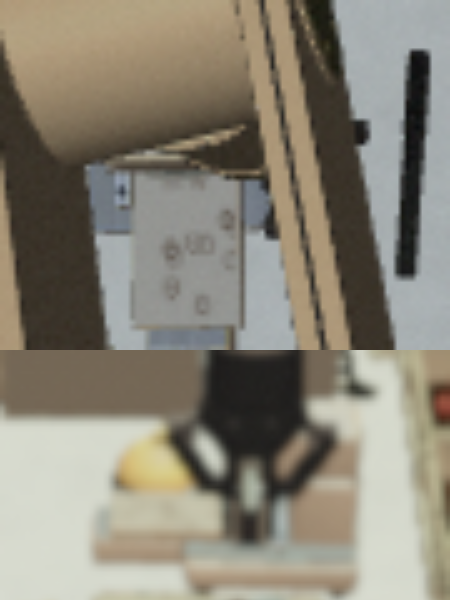

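The fingers have pinched the grip: gap 13.4 mm, TCP at (554,184,84). Next I raise the lever along its arc.

```bash
python3 -m handwheel '[[-1,-0.14,0,-0.55,0,0,0],[-1,-0.14,0,-0.55,0,0,0],[-1,-0.03,0,-0.56,0,0,0],[-1,-0.03,0,-0.56,0,0,0],[-1,0.08,0,-0.55,0,0,0],[-1,0.08,0,-0.55,0,0,0],[-1,0.2,0,-0.53,0,0,0],[-1,0.2,0,-0.53,0,0,0],[-1,0.3,0,-0.48,0,0,0],[-1,0.3,0,-0.48,0,0,0],[-1,0.38,0,-0.41,0,0,0],[-1,0.38,0,-0.41,0,0,0]]' 30
python3 -m handwheel '[[-1,0.22,0,-0.18,0,0,0],[-1,0.22,0,-0.18,0,0,0],[-1,0,0,0,0,0,0],[-1,0,0,0,0,0,0]]'
```

```text
time: 6.78
tool_pos: [553.6, 199.3, 145.2]
tcp_rot: [179.4, -0.0, 89.0]
ft_force: [17.4, -2.1, -7.2]
finger_gap: 13.1
grip_force: 29.2
time: 7.12
tool_pos: [553.7, 204.1, 149.1]
tcp_rot: [179.4, -0.1, 89.1]
ft_force: [13.8, -0.9, -3.3]
finger_gap: 13.4
grip_force: 29.8
```

```bash
python3 -m handwheel '[[-1,0.22,0,-0.2,0,0,0],[-1,0.22,0,-0.2,0,0,0],[-1,0,0,0,0,0,0]]'
python3 -c "
from h import *
d(552.5,179,160,88.8)
q=snapshot('side')
for n in('lever_grip','lever_hinge','presser_foot'): print(n,[(np.round(a['location']),round(a['conf'],2)) for a in place_of(q,n)[:2]])
cv2.imwrite('pics/c3.png',cv2.resize(q['image'][140:210,260:350],(720,560),interpolation=2)[:,:,::-1])"
```

```text
time: 7.37
tool_pos: [553.4, 205.6, 150.4]
tcp_rot: [179.5, 0.2, 89.0]
ft_force: [21.6, -11.4, -16.8]
finger_gap: 13.2
grip_force: 30.2
t 7.3667 pos [553.4 205.6 150.4] rot [179.5    0.23  88.99] gap 13.2 grip 30.2 F [ 21.6 -11.4 -16.8] M [-1.85 -3.32  0.19]
shift-first cm [-2.67 -0.04 -0.95] turn-first cm [-2.67 -0.04 -0.96] turn [0.009 0.004 0.003]
lever_grip [(array([548., 196., 154.]), 0.38)]
lever_hinge [(array([555., 239., 102.]), 0.57)]
presser_foot [(array([ 570., -234.,    9.]), 0.55), (array([552., 270.,  57.]), 0.52)]
```

View pics/c3.png

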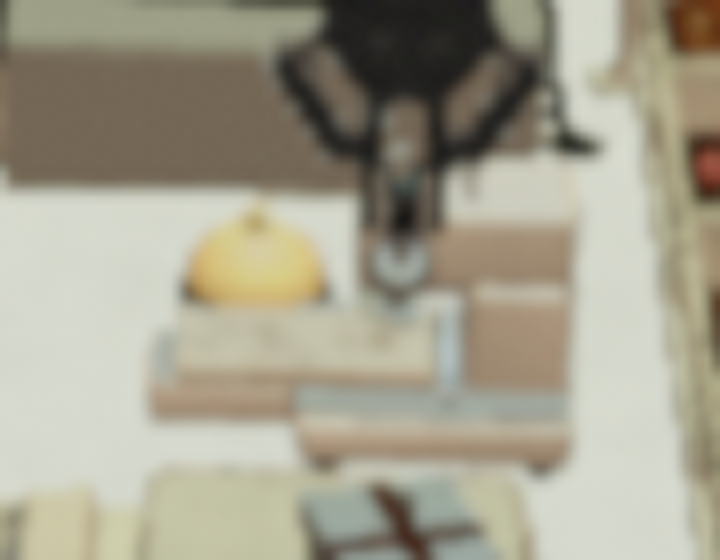

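The force jump shows the lever is on its upper stop, and the foot reads as raised (z about 57). I'll release it, rise, and turn for the tablet.

```bash
python3 -m handwheel '[[-0.6,0,0,0,0,0,0],[-0.2,0,0,0,0,0,0],[0,0,0,0,0,0,0],[0,0,0,0,0,0,0],[0.1,0,0,-2,0,0,0],[0.1,0,0,-3,0,0,0],[0.1,0,0,-3,0,0,0],[0.1,0,0,-1,0,0,0]]' 30
python3 -m handwheel '[[1,0,-2,0,0,0,-0.12],[1,0,-2,0,0,0,-0.12],[1,0,0,0,0,0,-0.12],[1,0,0,0,0,0,-0.12],[1,0,0,0,0,0,-0.12],[1,0,0,0,0,0,-0.12],[1,0,0,0,0,0,-0.12],[1,0,0,0,0,0,-0.12],[1,0,0,0,0,0,-0.12],[1,0,0,0,0,0,-0.12],[1,0,0,0,0,0,-0.12],[1,0,0,0,0,0,-0.12]]'
python3 -m handwheel '[[1,0,0,0,0,0,-0.12],[1,0,0,0,0,0,0]]'
python3 -c "
from h import *
d(473,270,120,178.6)
p=snapshot('side')
for n in('lever_grip','presser_foot'): print(n,[(np.round(a['location']),round(a['conf'],2)) for a in place_of(p,n)[:2]])"
```

```text
time: 8.23
tool_pos: [551.1, 209.5, 245.5]
tcp_rot: [179.6, -0.1, 89.1]
ft_force: [1.0, -0.3, 1.6]
finger_gap: 47.0
grip_force: 0.0
time: 9.23
tool_pos: [509.3, 207.1, 239.7]
tcp_rot: [180.0, 0.0, 172.0]
ft_force: [0.2, -0.6, -0.1]
finger_gap: 85.6
grip_force: 0.0
time: 9.4
tool_pos: [509.3, 207.1, 239.7]
tcp_rot: [180.0, 0.0, 178.8]
ft_force: [0.2, -0.7, 0.3]
finger_gap: 85.1
grip_force: 0.0
t 9.4 pos [509.3 207.1 239.7] rot [1.7998e+02 2.0000e-02 1.7883e+02] gap 85.1 grip 0.0 F [ 0.2 -0.7  0.3] M [-0.03  0.04 -0.01]
shift-first cm [ 3.77  6.21 11.97] turn-first cm [ 3.79  6.2  11.97] turn [0.    0.    0.004]
lever_grip [(array([550., 193., 157.]), 0.39)]
presser_foot [(array([553., 268.,  55.]), 0.35)]
```

```bash
python3 -m handwheel '[[1,1.9,3.1,0,0,0,0],[1,1.9,3.1,0,0,0,0],[1,0,0,3.5,0,0,0],[1,0,0,3.5,0,0,0],[1,0,0,3.5,0,0,0],[1,0,0,3,0,0,0],[1,0,0,2.5,0,0,0],[1,0,0,1.8,0,0,0],[1,0,0,1.2,0,0,0],[1,0,0,0,0,0,0],[1,0,0,0,0,0,0]]' 30
python3 -m handwheel '[[0.6,0,0,0,0,0,0],[0.4,0,0,0,0,0,0],[0.2,0,0,0,0,0,0],[0,0,0,0,0,0,0],[0,0,0,0,0,0,0]]' 40
python3 -c "
from h import *
d(473,270,50,178.6)"
```

```text
time: 10.47
tool_pos: [473.0, 269.8, 49.5]
tcp_rot: [-180.0, -0.0, 178.4]
ft_force: [-0.5, 0.4, 1.5]
finger_gap: 85.6
grip_force: 0.0
time: 10.88
tool_pos: [474.7, 270.5, 51.7]
tcp_rot: [179.9, 0.2, 178.5]
ft_force: [-1.2, -1.4, 6.6]
finger_gap: 60.6
grip_force: 43.8
t 10.8833 pos [474.7 270.5  51.7] rot [179.91   0.19 178.45] gap 60.6 grip 43.8 F [-1.2 -1.4  6.6] M [-0.19  0.16 -0.05]
shift-first cm [ 0.17 -0.05  0.17] turn-first cm [ 0.16 -0.05  0.17] turn [ 0.002  0.003 -0.003]
```

```bash
python3 -m handwheel '[[0,0,0,-0.2,0,0,0],[0,0,0,-0.2,0,0,0],[0,0.5,0,0,0,0,0],[0,1,0,0,0,0,0],[0,1.5,0,0,0,0,0],[0,1.5,0,0,0,0,0],[0,1.5,0,0,0,0,0],[0,1.5,0,0,0,0,0],[0,0.5,0,0,0,0,0],[0,0,0,-2,0,0,0],[0,0,0,-3,0,0,0],[0,0,0,0,0,0,0]]' 40
python3 -c "
from h import *
d(473,270,50,178.6)
q=snapshot('side'); p=snapshot('top')
a=cv2.resize(q['image'][130:220,240:360],(600,450)); b=cv2.resize(p['image'][150:240,100:220],(200,150))
a[:150,:200]=b
cv2.imwrite('pics/c4.png',a[:,:,::-1])
print([(np.round(a['location']),round(a['conf'],2)) for a in place_of(q,'tablet_done')[:2]])"
```

```text
time: 11.88
tool_pos: [395.6, 273.5, 108.7]
tcp_rot: [179.8, 0.4, 178.5]
ft_force: [1.4, 0.7, -0.3]
finger_gap: 60.3
grip_force: 44.1
t 11.8833 pos [395.6 273.5 108.7] rot [179.79   0.37 178.49] gap 60.3 grip 44.1 F [ 1.4  0.7 -0.3] M [ 0.04 -0.02 -0.02]
shift-first cm [-7.71 -0.17  5.92] turn-first cm [-7.75 -0.16  5.87] turn [ 0.004  0.006 -0.002]
[(array([431., 276.,  91.]), 0.49), (array([ 567., -236.,   -0.]), 0.3)]
```

View pics/c4.png

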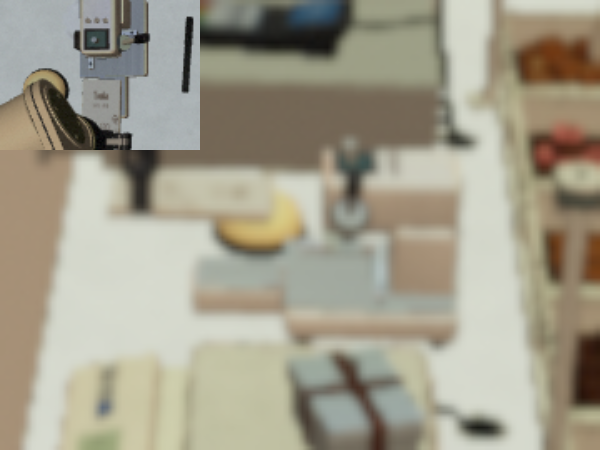

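The tablet is held level and has cleared the coder, and the lever is still up. Next I carry it to the pile.

```bash
python3 -m handwheel '[[0,0,0,-3,0,0,0],[0,0,0,-3,0,0,0],[0,0,0,-3,0,0,0],[0,0,0,-2,0,0,0],[0,0,0,0,0,0,0.1],[0,0,0,0,0,0,0.1],[0,0,0,0,0,0,0.1],[0,0,0,0,0,0,0.1],[0,0,0,0,0,0,0.11],[0,0,0,0,0,0,0]]' 40
python3 -c "
from h import *
d(539,-213,120,149.3)"
```

```text
time: 12.87
tool_pos: [392.5, 271.5, 211.7]
tcp_rot: [-179.9, -0.1, 148.9]
ft_force: [0.5, 0.4, -1.1]
finger_gap: 60.6
grip_force: 44.5
t 12.8667 pos [392.5 271.5 211.7] rot [-1.7985e+02 -8.0000e-02  1.4894e+02] gap 60.6 grip 44.5 F [ 0.5  0.4 -1.1] M [-0.01  0.02  0.03]
shift-first cm [-37.57 -33.91   9.2 ] turn-first cm [-37.34 -34.18   9.17] turn [-0.003 -0.001 -0.006]
```

```bash
python3 -m handwheel '[[0,-1.5,-1.4,0,0,0,0],[0,-2.7,-2.43,0,0,0,0],[0,-2.7,-2.43,0,0,0,0],[0,-2.7,-2.43,0,0,0,0],[0,-2.7,-2.43,0,0,0,0],[0,-2.7,-2.43,0,0,0,0],[0,-2.7,-2.43,0,0,0,0],[0,-2.7,-2.43,0,0,0,0],[0,-2.7,-2.43,0,0,0,0],[0,-2.7,-2.43,0,0,0,0],[0,-2.7,-2.43,0,0,0,0],[0,-2.7,-2.43,0,0,0,0]]' 40
python3 -m handwheel '[[0,-2.7,-2.43,0,0,0,0],[0,-2.7,-2.43,0,0,0,0],[0,-1,-0.9,0,0,0,0],[0,0,0,0,0,0,0],[0,0,0,0,0,0,0]]'
python3 -c "
from h import *
d(539,-213,80,149.3)
p=snapshot('side')
for q,z in (('tablet_done',0),('pile_top',21)):
  r=trace(p,q)
  if not r: print(q,None); continue
  m=r[0]['pixels'].astype(np.uint8);ys,xs=np.nonzero(m);print(q,r[0]['conf'],xs.min(),xs.max(),ys.min(),ys.max(),[(np.round(a['location'],1),round(a['conf'],2)) for a in place_of(p,q)[:1]])
"
```

```text
time: 13.87
tool_pos: [517.1, -131.1, 212.1]
tcp_rot: [-180.0, -0.1, 149.5]
ft_force: [0.3, 1.0, 0.1]
finger_gap: 60.4
grip_force: 44.5
time: 14.28
tool_pos: [542.3, -211.7, 212.0]
tcp_rot: [180.0, -0.2, 149.3]
ft_force: [-0.6, 1.7, -1.3]
finger_gap: 60.6
grip_force: 44.5
t 14.2833 pos [ 542.3 -211.7  212. ] rot [ 1.7999e+02 -1.6000e-01  1.4929e+02] gap 60.6 grip 44.5 F [-0.6  1.7 -1.3] M [ 0.07  0.03 -0.02]
shift-first cm [ 0.19 -0.28 13.2 ] turn-first cm [ 0.22 -0.28 13.2 ] turn [ 0.    -0.003 -0.   ]
tablet_done 0.91 296 342 207 230 [(array([ 574.1, -231. ,  191.5]), 0.61)]
pile_top 0.73 291 338 254 280 [(array([ 573.1, -232.9,    7. ]), 0.74)]
```

```bash
python3 -m handwheel '[[0,0.2,-0.28,2,0,0,0],[0,0,0,3,0,0,0],[0,0,0,3,0,0,0],[0,0,0,3,0,0,0],[0,0,0,2.5,0,0,0],[0,0,0,1.5,0,0,0],[0,0,0,0,0,0,0],[0,0,0,0,0,0,0]]' 40
python3 -c "
from h import *
d(539,-213,37,149.3)
q=snapshot('side'); p=snapshot('top')
a=cv2.resize(q['image'][225:295,270:360],(720,560),interpolation=2)
b=cv2.resize(p['image'][140:205,300:380],(400,325)); 
cv2.imwrite('pics/c5.png',np.vstack([cv2.resize(a,(400,311)),b[:289]])[:,:,::-1])
# model overlay error: project tablet_done corners & pile corners assuming estimates
s=sense()
for pp,n in((q,'side'),(p,'top')):
  for nm in('tablet_done','pile_top'):
    r=trace(pp,nm); l=place_of(pp,nm); print(n,nm,[(round(a['conf'],2),int(a['pixels'].sum())) for a in r[:2]],[np.round(a['location'],1) for a in l[:1]])
"
```

```text
time: 15.2
tool_pos: [539.2, -211.9, 63.0]
tcp_rot: [-180.0, -0.1, 149.3]
ft_force: [0.3, 0.4, -0.7]
finger_gap: 60.7
grip_force: 44.5
t 15.2 pos [ 539.2 -211.9   63. ] rot [-1.8000e+02 -1.1000e-01  1.4931e+02] gap 60.7 grip 44.5 F [ 0.3  0.4 -0.7] M [-0.    0.02 -0.  ]
shift-first cm [-0.04 -0.1   2.6 ] turn-first cm [-0.03 -0.1   2.6 ] turn [-0.    -0.002  0.   ]
side tablet_done [(0.92, 447)] [array([ 574. , -231. ,   45.2])]
side pile_top [(0.68, 456)] [array([ 568.3, -234.9,    9.5])]
top tablet_done [] []
top pile_top [(0.43, 75)] [array([ 418.9, -417.8,   -4. ])]
```

View pics/c5.png

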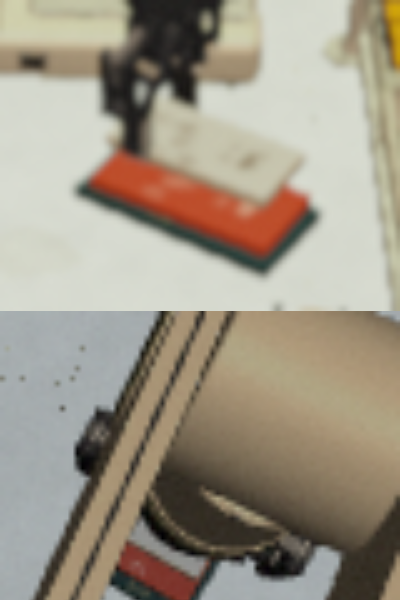

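The side view shows the tablet above the pile with a similar heading. I'll fit box silhouettes to get the offset precisely.

```bash
cat >> h.py <<'E'
from scipy.optimize import minimize
def hull(p,x,y,yaw,z,L,W,H=10.5,S=8,skip=None):
    c,s=np.cos(np.radians(yaw)),np.sin(np.radians(yaw)); P=[]
    for a in(-L/2,L/2):
        for b in(-W/2,W/2):
            for h in(0,H): P.append(proj(p,[x+c*a-s*b,y+s*a+c*b,z+h]))
    m=np.zeros((420,560),np.float32); P=np.array(P,np.float32); o=np.floor(P.min(0))-6; n=(np.ceil(P.max(0))+6-o).astype(int)
    q=cv2.convexHull(((P-o+.5)*S*16-8).astype(np.int32))
    b=np.zeros((n[1]*S,n[0]*S),np.uint8); cv2.fillConvexPoly(b,q,255,shift=4)
    b=cv2.resize(b,(int(n[0]),int(n[1])),interpolation=cv2.INTER_AREA)/255.
    m[int(o[1]):int(o[1])+n[1],int(o[0]):int(o[0])+n[0]]=b; return m
def fit(p,mask,x,y,yaw,z,L,W,ign=None,fixyaw=False):
    w=np.ones((420,560)) if ign is None else 1-ign.astype(float)
    f=lambda v:(w*(hull(p,v[0],v[1],yaw if fixyaw else v[2],z,L,W)-mask)**2).sum()
    v0=np.array([x,y] if fixyaw else [x,y,yaw],float); n=len(v0)
    r=minimize(f,v0,method='Nelder-Mead',options=dict(initial_simplex=np.vstack([v0]+[v0+6*np.eye(n)[i] for i in range(n)]),xatol=.05,fatol=.01))
    return np.round(r.x,2),round(r.fun,1),int(mask.sum())
E
python3 - <<'E'
from h import *
cal={n:snapshot(n) for n in('top','side')}
for n in('top','side'):
    im=cv2.imread('pics/%s0.png'%n).astype(float); r=im[...,2]-im[...,1]
    m=np.zeros(r.shape); 
    u,v=proj(cal[n],[570,-231,21]).astype(int); m[v-40:v+40,u-40:u+40]=1
    print('bg',np.median(r[v-20:v+20,u-20:u+20]))
    soft=((r>45)*m).astype(np.uint8); soft=cv2.morphologyEx(soft,cv2.MORPH_CLOSE,np.ones((5,5)))
    print(n,'pile_top',fit(cal[n],soft.astype(float),570,-231,149.3,10.5,142,70))
p=cal['side']; s=sense(); m=trace(p,'tablet_done')[0]['pixels'].astype(float)
# ignore gripper: dark pixels, dilated
dark=(p['image'].max(2)<90).astype(np.uint8); dark=cv2.dilate(dark,np.ones((3,3)))
ign=np.zeros((420,560)); u,v=proj(p,[539,-212,50]); 
lim=np.arange(560)[None]<u+4; ign=(lim*np.ones((420,1)))>0
print(u,v,'tablet side',fit(p,m,572,-231,149.3,s['tool_pos'][2]-15.7,126,62,ign,True),fit(p,m,572,-231,149.3,s['tool_pos'][2]-15.7,126,62,dark>0,True))
E
```

```text
bg 66.0
top pile_top (array([ 569.46, -229.7 ,  149.  ]), np.float64(26.4), 1115)
bg -2.0
side pile_top (array([ 571.04, -229.98,  149.26]), np.float64(50.9), 698)
304.7633526745718 255.15536012087068 tablet side (array([ 571.05, -227.47]), np.float64(22.2), 486) (array([ 572.58, -227.46]), np.float64(39.4), 486)
```

```bash
python3 -m handwheel '[[0,0,-0.13,0.8,0,0,0],[0,0,0,0.8,0,0,0],[0,0,0,0.5,0,0,0],[0,0,0,0.25,0,0,0],[0,0,0,0.1,0,0,0],[0,0,0,0,0,0,0],[0,0,0,0,0,0,0]]' 40
```

```text
time: 16.43
tool_pos: [539.3, -214.1, 39.0]
tcp_rot: [-180.0, 0.0, 149.2]
ft_force: [0.3, -0.1, -0.9]
finger_gap: 60.3
grip_force: 44.5
```

```bash
python3 -m handwheel '[[0,0,0,0.1,0,0,0],[0,0,0,0.1,0,0,0],[0,0,0,0,0,0,0],[0,0,0,0,0,0,0]]' 40;python3 -m handwheel '[[0,0,0,0.05,0,0,0],[0,0,0,0,0,0,0],[0,0,0,0,0,0,0]]' 40
```

```text
time: 16.77
tool_pos: [539.3, -214.2, 37.2]
tcp_rot: [180.0, 0.0, 149.2]
ft_force: [-0.1, -0.1, -0.6]
finger_gap: 60.4
grip_force: 44.5
time: 17.02
tool_pos: [539.3, -214.1, 36.8]
tcp_rot: [180.0, 0.0, 149.2]
ft_force: [-0.3, -0.5, 2.0]
finger_gap: 60.3
grip_force: 44.8
```

```bash
python3 -m handwheel '[[0.6,0,0,0,0,0,0],[1,0,0,0,0,0,0],[1,0,0,0,0,0,0],[1,0,0,-1,0,0,0],[1,0,0,-2.5,0,0,0],[1,0,0,-3,0,0,0],[1,0,0,-3,0,0,0],[1,0,0,-3,0,0,0],[1,0,0,-1,0,0,0],[1,0,0,0,0,0,0]]' 40
python3 -c "
from h import *
d(460.5,-429,60,164)
p=snapshot('side')
for q,z,L,W,x,y,a in(('tablet_done',21,126,62,570,-230,149),('pile_top',10.5,142,70,570,-230,149),('tablet_next',0,126,62,425,-418,164)):
  m=trace(p,q)
  if m: print(q,m[0]['conf'],fit(p,m[0]['pixels'].astype(float),x,y,a,z,L,W), [np.round(a['location'],1) for a in place_of(p,q)[:1]])
p=snapshot('top')
for q,z,L,W,x,y,a in(('tablet_done',21,126,62,570,-230,149),('tablet_next',0,126,62,425,-418,164)):
  m=trace(p,q)
  if m: print(q,m[0]['conf'],fit(p,m[0]['pixels'].astype(float),x,y,a,z,L,W), [np.round(a['location'],1) for a in place_of(p,q)[:1]])
"
```

```text
time: 17.85
tool_pos: [541.5, -215.2, 176.5]
tcp_rot: [180.0, 0.4, 149.2]
ft_force: [0.7, 0.9, 0.6]
finger_gap: 85.2
grip_force: 0.0
t 17.85 pos [ 541.5 -215.2  176.5] rot [179.97   0.44 149.24] gap 85.2 grip 0.0 F [0.7 0.9 0.6] M [ 0.02 -0.01 -0.02]
shift-first cm [ -3.88 -22.52  11.67] turn-first cm [  1.89 -22.78  11.65] turn [-0.     0.008 -0.258]
tablet_done 0.82 (array([ 572.04, -228.84,  150.5 ]), np.float64(58.1), 544) [array([ 4.223e+02, -4.196e+02,  2.000e-01])]
pile_top 0.52 (array([ 569.18, -225.99,  149.56]), np.float64(621.0), 124) [array([ 570.9, -233.7,    8.9])]
tablet_next 0.79 (array([ 424.68, -416.58,  163.11]), np.float64(80.5), 711) [array([ 568.5, -235.3,   -1.5])]
tablet_done 0.61 (array([ 570.14, -229.61,  151.71]), np.float64(766.5), 143) [array([ 570.9, -231.6,   22.2])]
tablet_next 0.84 (array([ 424.34, -417.68,  162.91]), np.float64(103.2), 817) [array([ 417.6, -420.9,   -4.6])]
```

```bash
python3 -m handwheel '[[0.73,0,-3,0,0,0,-0.12],[0.73,0,-3,0,0,0,-0.121],[0.73,0,0,0,0,0,0],[0.73,0,0,0,0,0,0]]' 40
python3 -c "
from h import *
d(464.7,-429.5,60,163)
p=snapshot('top')
im=p['image'][175:255,380:475]
print([back(p,(x,y),5)[:2].round() for x,y in((426,207),(465,184))])
cv2.imwrite('pics/c6.png',cv2.resize(im,(760,600) if 0 else (665,560),interpolation=2)[:,:,::-1])"
```

```text
time: 18.78
tool_pos: [511.2, -268.5, 171.5]
tcp_rot: [-180.0, 0.0, 162.9]
ft_force: [1.4, -0.2, -0.5]
finger_gap: 73.8
grip_force: 0.0
t 18.7833 pos [ 511.2 -268.5  171.5] rot [-1.8000e+02  1.0000e-02  1.6287e+02] gap 73.8 grip 0.0 F [ 1.4 -0.2 -0.5] M [ 0.01 -0.04  0.01]
shift-first cm [ -0.3  -16.75  11.15] turn-first cm [ -0.27 -16.76  11.15] turn [-0.     0.    -0.002]
[array([ 463., -491.]), array([ 530., -611.])]
```

View pics/c6.png

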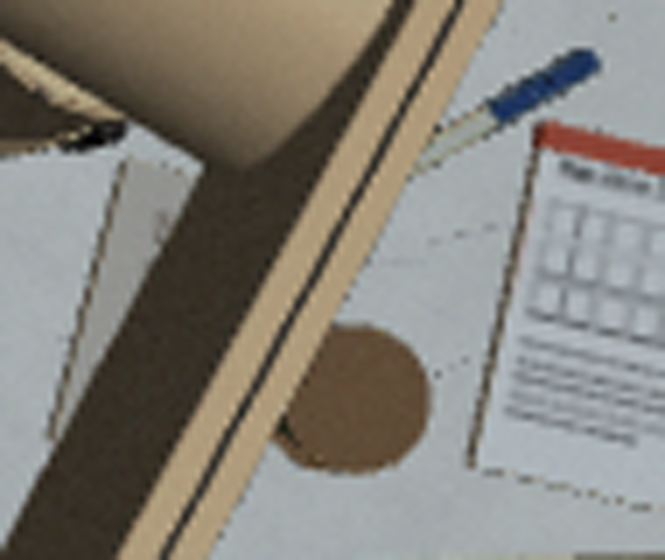

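The pen tip is at about (463,-491) and the spool is lower along the tablet's right side. A 74 mm opening clears both at the upper end of the tablet.

```bash
python3 -m handwheel '[[0.73,0,-2.8,0,0,0,0],[0.73,-0.27,-2.8,0,0,0,0],[0.73,0,-2.8,0,0,0,0],[0.73,0,-2.8,0,0,0,0],[0.73,0,-2.8,0,0,0,0],[0.73,0,-2.75,0,0,0,0],[0.73,0,0,3,0,0,0],[0.73,0,0,3,0,0,0],[0.73,0,0,3,0,0,0],[0.73,0,0,2,0,0,0],[0.73,0,0,0,0,0,0],[0.73,0,0,0,0,0,0]]' 40
python3 -c "
from h import *
d(464.7,-429.5,14.5,163)"
```

```text
time: 19.83
tool_pos: [465.2, -426.7, 60.2]
tcp_rot: [179.9, -0.2, 163.0]
ft_force: [0.4, -0.6, 1.3]
finger_gap: 73.7
grip_force: 0.0
t 19.8333 pos [ 465.2 -426.7   60.2] rot [ 1.7989e+02 -1.6000e-01  1.6303e+02] gap 73.7 grip 0.0 F [ 0.4 -0.6  1.3] M [ 0.06  0.02 -0.03]
shift-first cm [-0.05 -0.3   4.57] turn-first cm [-0.03 -0.29  4.57] turn [ 0.002 -0.003  0.001]
```

```bash
python3 -m handwheel '[[0.73,-0.03,-0.25,1.5,0,0,0],[0.73,0,0,1.5,0,0,0],[0.73,0,0,1,0,0,0],[0.73,0,0,0.5,0,0,0],[0.73,0,0,0,0,0,0]]' 40
python3 -m handwheel '[[0.5,0,0,0,0,0,0],[0.3,0,0,0,0,0,0],[0.1,0,0,0,0,0,0],[0,0,0,0,0,0,0],[0,0,0,0,0,0,0]]' 40
```

```text
time: 20.25
tool_pos: [464.0, -429.7, 14.4]
tcp_rot: [179.9, -0.2, 163.0]
ft_force: [-0.4, 0.1, -0.6]
finger_gap: 73.7
grip_force: 0.0
time: 20.67
tool_pos: [465.2, -431.0, 17.0]
tcp_rot: [-180.0, 0.0, 163.0]
ft_force: [0.7, -0.1, -0.4]
finger_gap: 60.3
grip_force: 43.3
```

```bash
python3 -m handwheel '[[0,0,0,-1,0,0,0],[0,0,0,-3,0,0,0],[0,0,0,-4,0,0,0],[0,0,0,-4,0,0,0],[0,0,0,-4,0,0,0],[0,0,0,-4,0,0,0],[0,0,0,0,0,0,0.12],[0,0,0,0,0,0,0.12],[0,0,0,0,0,0,0.12],[0,0,0,0,0,0,0.12],[0,0,0,0,0,0,0.12],[0,0,0,0,0,0,0.12]]' 40
python3 -m handwheel '[[0,0,0,0,0,0,0.12],[0,0,0,0,0,0,0.12],[0,0,0,0,0,0,0.12],[0,0,0,0,0,0,0.12],[0,0,0,0,0,0,0.12],[0,0,0,0,0,0,0.12],[0,0,0,0,0,0,0.12],[0,0,0,0,0,0,0.12],[0,0,0,0,0,0,0.12],[0,0,0,0,0,0,0.12],[0,0,0,0,0,0,0.12],[0,0,0,0,0,0,0.12]]' 40
python3 -m handwheel '[[0,0,0,0,0,0,0.12],[0,0,0,0,0,0,0.12],[0,0,0,0,0,0,0.12],[0,0,0,0,0,0,0.12],[0,0,0,0,0,0,0.12],[0,0,0,0,0,0,0.106],[0,0,0,0,0,0,0]]' 40
python3 -c "
from h import *
d(400,271,120,-1.2)
q=snapshot('side')
for n in('tablet_done','pile_top'):
  m=trace(q,n); print(n,m and (m[0]['conf'],fit(q,m[0]['pixels'].astype(float),570,-230,149,21 if n=='tablet_done' else 10.5,126 if n=='tablet_done' else 142,62 if n=='tablet_done' else 70)))
cv2.imwrite('pics/c7.png',cv2.resize(q['image'][170:340,220:370],(600,600) if 0 else (529,600),interpolation=2)[:,:,::-1])"
```

```text
time: 21.67
tool_pos: [464.9, -430.7, 217.4]
tcp_rot: [180.0, 0.0, 121.5]
ft_force: [-0.6, -0.8, -1.3]
finger_gap: 60.5
grip_force: 43.9
time: 22.67
tool_pos: [464.9, -430.7, 217.3]
tcp_rot: [180.0, 0.0, 39.0]
ft_force: [0.5, -0.0, -1.0]
finger_gap: 60.5
grip_force: 43.9
time: 23.25
tool_pos: [464.9, -430.7, 217.3]
tcp_rot: [180.0, -0.0, -1.4]
ft_force: [-0.1, 0.3, -1.2]
finger_gap: 60.7
grip_force: 43.9
t 23.25 pos [ 464.9 -430.7  217.3] rot [ 1.7998e+02 -1.0000e-02 -1.4500e+00] gap 60.7 grip 43.9 F [-0.1  0.3 -1.2] M [-0.01  0.1   0.01]
shift-first cm [ -8.26 -69.99   9.7 ] turn-first cm [ -7.96 -70.02   9.73] turn [ 0.    -0.    -0.004]
tablet_done (0.56, (array([ 573.36, -231.84,  151.5 ]), np.float64(276.7), 328))
pile_top (0.56, (array([ 570.69, -229.02,  148.58]), np.float64(576.2), 171))
```

View pics/c7.png

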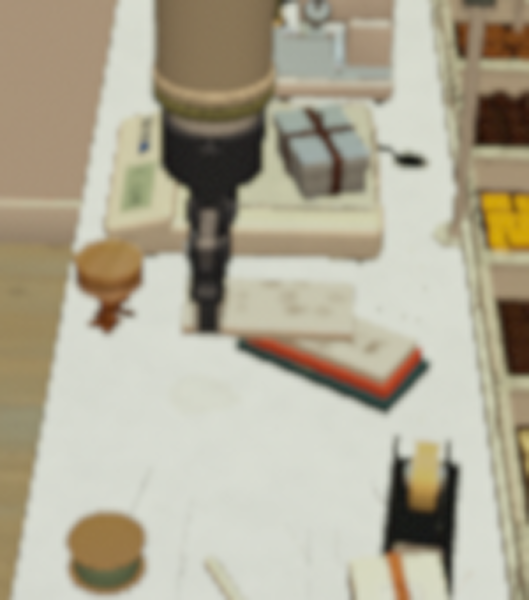

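```bash
python3 -m handwheel '[[0,-0.2,-2,0,0,0,0],[0,-0.46,-3.8,0,0,0,0],[0,-0.46,-3.8,0,0,0,0],[0,-0.46,-3.8,0,0,0,0],[0,-0.46,-3.8,0,0,0,0],[0,-0.46,-3.8,0,0,0,0],[0,-0.46,-3.8,0,0,0,0],[0,-0.46,-3.8,0,0,0,0],[0,-0.46,-3.8,0,0,0,0],[0,-0.46,-3.8,0,0,0,0],[0,-0.46,-3.8,0,0,0,0],[0,-0.46,-3.8,0,0,0,0]]' 40
python3 -m handwheel '[[0,-0.46,-3.8,0,0,0,0],[0,-0.46,-3.8,0,0,0,0],[0,-0.46,-3.8,0,0,0,0],[0,-0.46,-3.8,0,0,0,0],[0,-0.46,-3.8,0,0,0,0],[0,-0.46,-3.8,0,0,0,0],[0,-0.46,-3.8,0,0,0,0],[0,-0.4,-2.8,0,0,0,0],[0,0,0,0,0,0,0],[0,0,0,0,0,0,0]]' 40
python3 - <<'E'
from h import *
d(400,269,75,-1.2)
q=snapshot('side'); p=snapshot('top'); s=sense()
m=trace(q,'tablet_next'); 
ign=(np.arange(560)[None]<proj(q,s['tool_pos'])[0]+4)*np.ones((420,1))
for a in m[:1]: print(a['conf'],fit(q,a['pixels'].astype(float),s['tool_pos'][0]+42,s['tool_pos'][1],-1.2,s['tool_pos'][2]-16.5,126,62,ign,True))
a=cv2.resize(q['image'][130:220,240:360],(480,360)); cv2.imwrite('pics/c8a.png',a[:,:,::-1])
# bed right edge & infeed directions in start top picture: lines by gradient, subpixel
g=cv2.GaussianBlur(cv2.imread('pics/top0.png',0).astype(float),(0,0),0.7)
for nm,c0,r0,r1,z in(('bed right',188.7,152,192,36),('tab right',178.9,186,213,46.5),('tab left',156.5,186,213,46.5)):
    P=[]
    for r in range(r0,r1):
        cs=np.arange(int(c0)-3,int(c0)+5); e=np.abs(np.diff(g[r,cs[0]:cs[-1]+2])); e[e<e.max()*.4]=0
        P.append(back(p,((cs+.5)@e/e.sum(),r),z)[:2])
    P=np.array(P); k=np.polyfit(P[:,0],P[:,1],1); res=P[:,1]-np.polyval(k,P[:,0]); ok=abs(res)<2*np.median(abs(res))+.3; k=np.polyfit(P[ok,0],P[ok,1],1); print(nm,'yaw',np.degrees(np.arctan(k[0])),'y at 540',np.polyval(k,540),ok.sum(),res.std())
E
```

```text
time: 24.4
tool_pos: [420.7, 9.8, 217.0]
tcp_rot: [180.0, -0.1, -1.0]
ft_force: [2.4, 0.8, -1.1]
finger_gap: 60.3
grip_force: 43.9
time: 25.23
tool_pos: [390.4, 304.1, 216.5]
tcp_rot: [180.0, 0.0, -0.8]
ft_force: [-0.8, -0.2, -1.0]
finger_gap: 60.2
grip_force: 44.0
t 25.2333 pos [390.4 304.1 216.5] rot [ 1.7998e+02  1.0000e-02 -8.3000e-01] gap 60.2 grip 44.0 F [-0.8 -0.2 -1. ] M [0.03 0.04 0.01]
shift-first cm [ 1.02  3.49 14.15] turn-first cm [ 1.04  3.49 14.15] turn [0.    0.    0.006]
0.83 (array([432.36, 309.63]), np.float64(9.3), 222)
bed right yaw 0.0019430772596279997 y at 540 207.6140701693122 35 1.9602059440154245
tab right yaw 3.924142875856524 y at 540 239.00356560131416 26 0.9767388637500747
tab left yaw -2.0072568266840123 y at 540 298.39843994796314 22 0.9519359056622355
```

```bash
python3 -m handwheel '[[0,0.5,1.8,1,0,0,0.006],[0,0,1.75,2,0,0,0],[0,0,0,3,0,0,0],[0,0,0,3,0,0,0],[0,0,0,3,0,0,0],[0,0,0,2,0,0,0],[0,0,0,1,0,0,0],[0,0,0,0,0,0,0],[0,0,0,0,0,0,0]]' 40
python3 - <<'E'
from h import *
d(396,268.5,56,-1.2)
q=snapshot('side')
a=cv2.resize(q['image'][130:220,240:360],(720,540),interpolation=2); cv2.imwrite('pics/c8.png',a[:,:,::-1])
E
```

```text
time: 26.13
tool_pos: [395.6, 266.7, 67.0]
tcp_rot: [180.0, 0.0, -1.6]
ft_force: [0.9, -0.0, -0.6]
finger_gap: 60.0
grip_force: 44.0
t 26.1333 pos [395.6 266.7  67. ] rot [180.     0.    -1.55] gap 60.0 grip 44.0 F [ 0.9 -0.  -0.6] M [ 0.03  0.   -0.  ]
shift-first cm [ 0.04 -0.18  1.1 ] turn-first cm [ 0.04 -0.18  1.1 ] turn [ 0.     0.    -0.006]
```

View pics/c8.png

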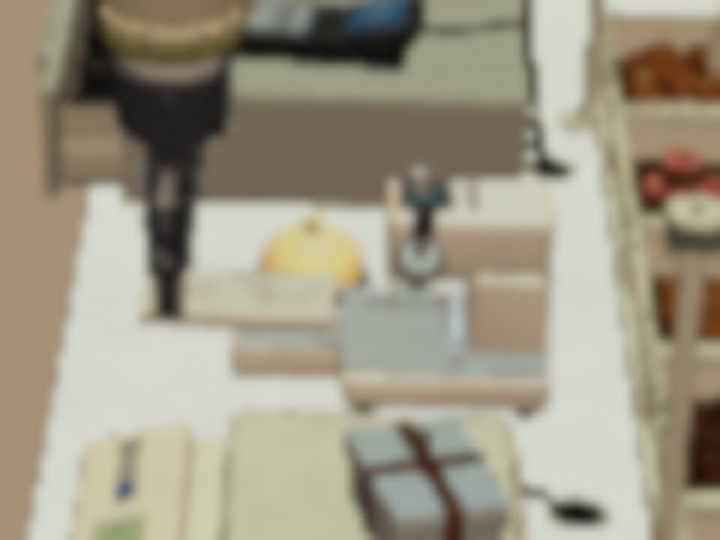

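The tablet sits just above the infeed, in line with the raised foot. I'll lower it to 3 mm above the table and feed it in.

```bash
python3 -m handwheel '[[0,0,-0.15,0.7,0,0,-0.004],[0,0,0,0.4,0,0,0],[0,1,0,0,0,0,0],[0,1.2,0,0,0,0,0],[0,1.2,0,0,0,0,0],[0,1.2,0,0,0,0,0],[0,1,0,0,0,0,0],[0,0.5,0,0,0,0,0],[0,0,0,0,0,0,0],[0,0,0,0,0,0,0]]' 40
python3 -m handwheel '[[0,0,0,0.1,0,0,0],[0,0,0,0.1,0,0,0],[0,0,0,0,0,0,0]]' 40
```

```text
time: 27.02
tool_pos: [456.2, 267.3, 55.3]
tcp_rot: [180.0, 0.0, -1.3]
ft_force: [0.5, -0.4, -1.5]
finger_gap: 60.5
grip_force: 44.0
time: 27.27
tool_pos: [455.6, 267.4, 53.2]
tcp_rot: [180.0, 0.0, -1.3]
ft_force: [0.1, 1.0, -1.4]
finger_gap: 60.1
grip_force: 44.0
```

```bash
python3 -m handwheel '[[0,0.4,0,0.05,0,0,0],[0,0.4,0,0,0,0,0],[0,0,0,0,0,0,0]]' 40
python3 -m handwheel '[[0,0.2,0,0.05,0,0,0],[0,0.1,0,0,0,0,0],[0,0,0,0,0,0,0]]' 40
python3 -m handwheel '[[0,0.1,0,0.05,0,0,0],[0,0.1,0,0,0,0,0],[0,0,0,0,0,0,0]]' 40
```

```text
time: 27.52
tool_pos: [465.1, 267.3, 53.3]
tcp_rot: [-180.0, -0.1, -1.3]
ft_force: [0.4, -0.1, -1.1]
finger_gap: 60.9
grip_force: 44.0
time: 27.77
tool_pos: [467.7, 267.3, 52.9]
tcp_rot: [-180.0, -0.0, -1.3]
ft_force: [-0.2, -0.9, 2.6]
finger_gap: 60.1
grip_force: 44.5
time: 28.02
tool_pos: [469.5, 267.4, 52.8]
tcp_rot: [-180.0, -0.0, -1.3]
ft_force: [-3.6, -0.7, 9.4]
finger_gap: 60.4
grip_force: 45.0
```

```bash
python3 -m handwheel '[[0,0.1,0,-0.05,0,0,0],[0,0,0,0,0,0,0],[0,0,0,0,0,0,0]]' 40
python3 -m handwheel '[[0,0.1,0,0,0,0,0],[0,0,0,0,0,0,0],[0,0,0,0,0,0,0]]' 40
python3 -m handwheel '[[0,0.05,0,0,0,0,0],[0,0,0,0,0,0,0],[0,0,0,0,0,0,0]]' 40; python3 -c "
from h import *
d(470,270,53,-1.2)"
```

```text
time: 28.27
tool_pos: [470.3, 267.2, 52.9]
tcp_rot: [-180.0, -0.0, -1.3]
ft_force: [-2.0, 0.2, 6.0]
finger_gap: 60.5
grip_force: 44.7
time: 28.52
tool_pos: [470.4, 267.3, 52.8]
tcp_rot: [180.0, 0.1, -1.3]
ft_force: [-7.6, -0.9, 10.0]
finger_gap: 60.5
grip_force: 45.2
time: 28.77
tool_pos: [470.4, 267.3, 52.8]
tcp_rot: [180.0, 0.1, -1.3]
ft_force: [-10.5, -1.3, 12.3]
finger_gap: 60.3
grip_force: 45.4
t 28.7667 pos [470.4 267.3  52.8] rot [ 1.7999e+02  1.5000e-01 -1.2500e+00] gap 60.3 grip 45.4 F [-10.5  -1.3  12.3] M [-0.08  1.75  0.06]
shift-first cm [-0.05 -0.27 -0.02] turn-first cm [-0.05 -0.27 -0.02] turn [ 0.     0.003 -0.001]
```

Back stop contact. Now I move left until the left stop is felt.

```bash
python3 -m handwheel '[[0,-0.1,-0.15,-0.05,0,0,0],[0,0,-0.1,0,0,0,0],[0,0,0,0,0,0,0]]' 40
python3 -m handwheel '[[0,0,-0.1,0,0,0,0],[0,0,0,0,0,0,0],[0,0,0,0,0,0,0]]' 40
python3 -m handwheel '[[0,0,-0.1,0,0,0,0],[0,0,0,0,0,0,0],[0,0,0,0,0,0,0]]' 40; python3 -c "
from h import *
d(470,270,53,-1.2)"
```

```text
time: 29.02
tool_pos: [470.3, 269.2, 52.9]
tcp_rot: [179.9, 0.1, -1.3]
ft_force: [-5.1, -2.5, 5.8]
finger_gap: 60.7
grip_force: 44.7
time: 29.27
tool_pos: [470.3, 269.9, 52.9]
tcp_rot: [179.9, 0.1, -1.3]
ft_force: [-5.9, -5.3, 7.8]
finger_gap: 60.5
grip_force: 44.8
time: 29.52
tool_pos: [470.3, 270.5, 52.9]
tcp_rot: [179.9, 0.1, -1.3]
ft_force: [-6.3, -6.0, 7.1]
finger_gap: 60.3
grip_force: 44.9
t 29.5167 pos [470.3 270.5  52.9] rot [ 1.7988e+02  9.0000e-02 -1.3000e+00] gap 60.3 grip 44.9 F [-6.3 -6.   7.1] M [-1.    0.88 -0.33]
shift-first cm [-0.03  0.05 -0.01] turn-first cm [-0.03  0.05 -0.01] turn [ 0.002  0.002 -0.002]
```

```bash
for i in 1; do python3 -m handwheel '[[0,-0.03,-0.08,-0.04,0,0,0],[0,0,0,0,0,0,0],[0,0,0,0,0,0,0]]' 40
python3 -m handwheel '[[0,0,-0.1,0,0,0,0],[0,0,0,0,0,0,0],[0,0,0,0,0,0,0]]' 40
python3 -m handwheel '[[0,0,-0.1,0,0,0,0],[0,0,0,0,0,0,0],[0,0,0,0,0,0,0]]' 40; done; python3 -c "
from h import *
d(470,270,53,-1.2)"
```

```text
time: 29.77
tool_pos: [470.2, 270.6, 52.9]
tcp_rot: [179.8, 0.1, -1.3]
ft_force: [-3.5, -9.0, 6.1]
finger_gap: 60.3
grip_force: 44.6
time: 30.02
tool_pos: [470.2, 270.8, 52.9]
tcp_rot: [179.7, 0.1, -1.3]
ft_force: [-3.1, -13.8, 8.4]
finger_gap: 60.4
grip_force: 44.8
time: 30.27
tool_pos: [470.2, 270.9, 52.9]
tcp_rot: [179.7, 0.1, -1.4]
ft_force: [-3.4, -17.8, 10.4]
finger_gap: 60.5
grip_force: 45.1
t 30.2667 pos [470.2 270.9  52.9] rot [ 1.7966e+02  1.2000e-01 -1.3600e+00] gap 60.5 grip 45.1 F [ -3.4 -17.8  10.4] M [-2.87  0.71 -0.6 ]
shift-first cm [-0.02  0.1  -0.01] turn-first cm [-0.02  0.1  -0.01] turn [ 0.006  0.002 -0.003]
```

```bash
python3 -m handwheel '[[0,0,0.1,0,0,0,-0.01],[0,0,0,0,0,0,0],[0,0,0,0,0,0,0]]' 40; python3 -c "
from h import *
d(470,270,53,-1.2)"
python3 -m handwheel '[[0,0,0.04,0,0,0,-0.01],[0,0,0,0,0,0,0],[0,0,0,0,0,0,0]]' 40; python3 -c "
from h import *
d(470,270,53,-1.2)"
```

```text
time: 30.52
tool_pos: [470.4, 270.4, 52.9]
tcp_rot: [179.7, 0.1, -0.8]
ft_force: [-4.0, -15.0, 7.7]
finger_gap: 60.0
grip_force: 44.8
t 30.5167 pos [470.4 270.4  52.9] rot [ 1.7973e+02  8.0000e-02 -8.0000e-01] gap 60.0 grip 44.8 F [ -4.  -15.    7.7] M [-2.36  0.45 -0.8 ]
shift-first cm [-0.04  0.04 -0.01] turn-first cm [-0.04  0.04 -0.01] turn [0.005 0.001 0.007]
time: 30.77
tool_pos: [470.6, 270.0, 52.9]
tcp_rot: [179.7, 0.1, -0.3]
ft_force: [-1.0, -14.7, 7.1]
finger_gap: 60.7
grip_force: 44.7
t 30.7667 pos [470.6 270.   52.9] rot [ 1.7973e+02  7.0000e-02 -2.6000e-01] gap 60.7 grip 44.7 F [ -1.  -14.7   7.1] M [-2.41  0.31 -1.14]
shift-first cm [-0.06 -0.   -0.01] turn-first cm [-0.06 -0.   -0.01] turn [0.005 0.001 0.016]
```

The torque arm now sits mid-stop, so the tablet is flush along the left stop. I'll re-seat it against the back stop, then release.

```bash
python3 -m handwheel '[[0,0.1,0.03,0,0,0,0.003],[0,0.05,0,0,0,0,0],[0,0,0,0,0,0,0]]' 40; python3 -c "
from h import *
d(470,270,53,-1.2)"
python3 -m handwheel '[[0.5,0,0,0,0,0,0],[0.8,0,0,0,0,0,0],[1,0,0,0,0,0,0],[1,0,0,0,0,0,0],[1,0,0,0,0,0,0]]' 40
```

```text
time: 31.02
tool_pos: [470.7, 270.0, 52.9]
tcp_rot: [179.7, 0.2, -0.4]
ft_force: [-10.2, -15.1, 12.7]
finger_gap: 60.5
grip_force: 45.4
t 31.0167 pos [470.7 270.   52.9] rot [179.73   0.24  -0.39] gap 60.5 grip 45.4 F [-10.2 -15.1  12.7] M [-2.27  1.59 -0.81]
shift-first cm [-0.07 -0.   -0.01] turn-first cm [-0.07 -0.   -0.01] turn [0.005 0.004 0.014]
time: 31.43
tool_pos: [472.2, 273.0, 53.5]
tcp_rot: [-180.0, -0.0, -0.3]
ft_force: [-0.9, -0.2, -0.3]
finger_gap: 85.4
grip_force: 0.0
```

```bash
python3 -m handwheel '[[1,0,0,-0.5,0,0,0],[1,0,0,-2,0,0,0],[1,0,0,-3.5,0,0,0],[1,0,0,-4,0,0,0],[1,0,0,-4,0,0,0],[1,0,0,-4,0,0,0],[0.2,0,2,-1.5,0,0,-0.12],[0.2,0,2,0,0,0,-0.12],[0.2,0,2,0,0,0,-0.12],[0.2,0,0,0,0,0,-0.12],[0.2,0,0,0,0,0,-0.12],[0.2,0,0,0,0,0,-0.12]]' 40
python3 -m handwheel '[[0.2,0,0,0,0,0,-0.12],[0.2,0,0,0,0,0,-0.12],[0.2,0,0,0,0,0,-0.12],[0.2,0,0,0,0,0,-0.12],[0.2,0,0,0,0,0,-0.12],[0.2,0,0,0,0,0,-0.12],[0.2,0,0,0,0,0,-0.12],[0.2,0,0,0,0,0,0],[0.2,0,0,0,0,0,0]]' 30
python3 - <<'E'
from h import *
d(553.5,204,149.5,89)
q=snapshot('side'); p=snapshot('top')
for n in('tablet_next','lever_grip'): print(n,[(np.round(a['location'],1),round(a['conf'],2)) for a in place_of(q,n)[:2]],[(np.round(a['location'],1),round(a['conf'],2)) for a in place_of(p,n)[:2]])
a=cv2.resize(q['image'][145:205,270:350],(560,420),interpolation=2); b=cv2.resize(p['image'][150:220,130:200],(200,200));a[:200,:200]=b
cv2.imwrite('pics/c9.png',a[:,:,::-1])
E
```

```text
time: 32.43
tool_pos: [479.1, 213.0, 249.0]
tcp_rot: [180.0, -0.0, 41.3]
ft_force: [-0.2, 0.2, 0.9]
finger_gap: 51.2
grip_force: 0.0
time: 33.18
tool_pos: [478.9, 213.5, 248.7]
tcp_rot: [180.0, -0.0, 88.9]
ft_force: [0.8, 0.0, -0.0]
finger_gap: 51.1
grip_force: 0.0
t 33.1833 pos [478.9 213.5 248.7] rot [ 1.7998e+02 -1.0000e-02  8.8870e+01] gap 51.1 grip 0.0 F [ 0.8  0.  -0. ] M [-0.01 -0.   -0.01]
shift-first cm [-0.8   7.47  9.93] turn-first cm [-0.82  7.48  9.92] turn [ 0.    -0.    -0.002]
tablet_next [(array([511.1, 269.7,  36. ]), 0.72), (array([555.8, 268.2,  59.8]), 0.15)] [(array([507.4, 270.5,  30.1]), 0.55)]
lever_grip [(array([548.5, 192.1, 153.2]), 0.47)] [(array([553.7, 195. , 154.9]), 0.54)]
```

View pics/c9.png

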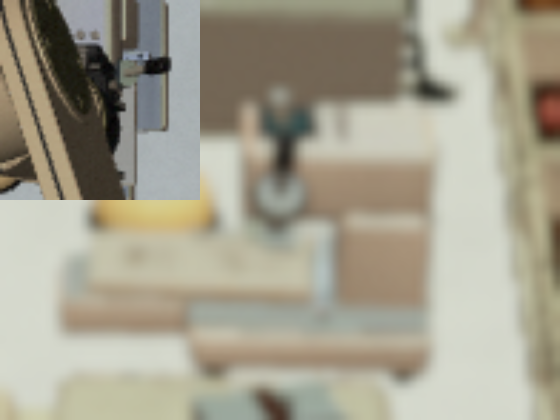

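The tablet lies flat against the back stop and the lever is still up. I'll pinch the grip and lower it.

```bash
python3 -m handwheel '[[0.2,-0.4,2.5,0,0,0,0],[0.2,-0.4,2.5,0,0,0,0],[0.2,-0.5,2.47,0,0,0,0],[0.2,0,0,3,0,0,0],[0.2,0,0,3,0,0,0],[0.2,0,0,2.5,0,0,0],[0.2,0,0,1.4,0,0,0],[0.2,0,0,0,0,0,0],[0.2,0,0,0,0,0,0]]' 30
python3 -m handwheel '[[-0.3,0,0,0,0,0,0],[-0.6,0,0,0,0,0,0],[-1,0,0,0,0,0,0],[-1,0,0,0,0,0,0],[-1,0,0,0,0,0,0]]' 30
```

```text
time: 34.23
tool_pos: [552.7, 199.0, 148.6]
tcp_rot: [-179.9, 0.0, 89.0]
ft_force: [1.2, 0.8, 0.6]
finger_gap: 51.1
grip_force: 0.0
time: 34.65
tool_pos: [554.2, 199.3, 151.3]
tcp_rot: [179.9, -0.0, 89.1]
ft_force: [-1.0, -1.9, 7.8]
finger_gap: 13.1
grip_force: 31.9
```

```bash
python3 -m handwheel '[[-1,-0.19,0,0.17,0,0,0],[-1,-0.4,0,0.43,0,0,0],[-1,-0.4,0,0.43,0,0,0],[-1,-0.3,0,0.5,0,0,0],[-1,-0.3,0,0.5,0,0,0],[-1,-0.2,0,0.55,0,0,0],[-1,-0.2,0,0.55,0,0,0],[-1,-0.09,0,0.58,0,0,0],[-1,-0.09,0,0.58,0,0,0],[-1,0.03,0,0.58,0,0,0],[-1,0.03,0,0.58,0,0,0],[-1,0,0,0,0,0,0]]' 30
python3 -m handwheel '[[-1,0.14,0,0.57,0,0,0],[-1,0.14,0,0.57,0,0,0],[-1,0,0,0,0,0,0]]'
python3 -m handwheel '[[-1,0.07,0,0.25,0,0,0],[-1,0,0,0,0,0,0],[-1,0,0,0,0,0,0]]'
```

```text
time: 35.65
tool_pos: [554.0, 178.0, 95.5]
tcp_rot: [179.9, -0.0, 89.1]
ft_force: [2.3, -1.4, 1.4]
finger_gap: 13.2
grip_force: 32.5
time: 35.9
tool_pos: [554.1, 180.8, 84.1]
tcp_rot: [179.9, -0.0, 89.1]
ft_force: [1.4, -2.1, 0.8]
finger_gap: 13.5
grip_force: 33.0
time: 36.15
tool_pos: [554.0, 181.5, 82.0]
tcp_rot: [179.9, -0.0, 89.1]
ft_force: [2.8, -1.4, 4.2]
finger_gap: 13.3
grip_force: 33.5
```

```bash
python3 -m handwheel '[[-1,0.07,0,0.2,0,0,0],[-1,0,0,0,0,0,0],[-1,0,0,0,0,0,0]]'
python3 -m handwheel '[[-1,0.07,0,0.2,0,0,0],[-1,0,0,0,0,0,0],[-1,0,0,0,0,0,0]]'
```

```text
time: 36.4
tool_pos: [554.0, 182.3, 80.0]
tcp_rot: [179.9, -0.0, 89.1]
ft_force: [2.8, -3.1, 5.3]
finger_gap: 13.5
grip_force: 33.8
time: 36.65
tool_pos: [554.2, 182.7, 79.0]
tcp_rot: [179.9, 0.0, 89.1]
ft_force: [-2.1, -5.8, 14.9]
finger_gap: 13.3
grip_force: 35.1
```

```bash
python3 -m handwheel '[[-1,0.03,0,0.15,0,0,0],[-1,0,0,0,0,0,0],[-0.6,0,0,0,0,0,0],[-0.2,0,0,0,0,0,0],[0.1,0,0,0,0,0,0],[0.1,0,0,0,0,0,0],[0.1,0,0,-2,0,0,0],[0.1,0,0,-3,0,0,0],[0.1,0,0,-4,0,0,0],[0.1,0,0,-4,0,0,0],[0.1,0,0,-4,0,0,0],[0.1,0,0,0,0,0,0]]'
python3 -m handwheel '[[0.1,-3,-3,0,0,0,0],[0.1,-3,-3,0,0,0,0],[0.1,-3,-3,0,0,0,0],[0.1,-3,-3,0,0,0,0],[0.1,-3,-3,0,0,0,0],[0.1,0,0,0,0,0,0],[0.1,0,0,0,0,0,0]]'
python3 - <<'E'
from h import *
d(480,0,250,89)
q=snapshot('side'); p=snapshot('top')
for n in('tablet_next','lever_grip','presser_foot','tablet_done','ribbon_spool','bean_jar','call_bell','pile_top'): print(n,[(np.round(a['location'],1),round(a['conf'],2)) for a in place_of(q,n)[:1]],[(np.round(a['location'],1),round(a['conf'],2)) for a in place_of(p,n)[:1]])
a=cv2.resize(q['image'][145:205,270:350],(560,420),interpolation=2); b=cv2.resize(p['image'][145:225,130:220],(315,280)); c=cv2.resize(q['image'][240:300,270:350],(245,180))
o=np.zeros((600,560,3),np.uint8); o[:320]=a[100:420]; o[320:]=b; o[320:,:0]=0; 
E
python3 - <<'E'
from h import *
q=snapshot('side'); p=snapshot('top')
o=np.zeros((600,560,3),np.uint8); o[:320]=cv2.resize(q['image'][155:203,266:350],(560,320),interpolation=2)
o[320:,:280]=cv2.resize(p['image'][145:225,130:210],(280,280)); o[320:,280:]=cv2.resize(q['image'][230:300,275:345],(280,280))
cv2.imwrite('pics/c10.png',o[:,:,::-1])
E
```

```text
time: 37.65
tool_pos: [556.8, 184.4, 255.5]
tcp_rot: [179.3, -0.2, 89.1]
ft_force: [2.0, 0.6, 1.2]
finger_gap: 46.7
grip_force: 0.0
time: 38.23
tool_pos: [402.3, 37.3, 245.1]
tcp_rot: [180.0, -0.0, 88.9]
ft_force: [0.7, -0.5, -0.3]
finger_gap: 46.6
grip_force: 0.0
t 38.2333 pos [402.3  37.3 245.1] rot [ 1.7996e+02 -1.0000e-02  8.8930e+01] gap 46.6 grip 0.0 F [ 0.7 -0.5 -0.3] M [-0.04 -0.04  0.02]
shift-first cm [-3.59  7.84 -0.48] turn-first cm [-3.6   7.83 -0.49] turn [ 0.001 -0.    -0.001]
tablet_next [(array([576.9, 299. ,  32.1]), 0.74)] [(array([508.3, 267.2,  31.2]), 0.96)]
lever_grip [(array([541.8, 268.3,   1.3]), 0.72)] []
presser_foot [(array([552.8, 270.6,  41.3]), 0.59)] [(array([558.1, 234.3, 103.5]), 0.57)]
tablet_done [(array([ 572. , -230.1,   16.4]), 0.91)] [(array([ 571.9, -233.2,   23.4]), 0.89)]
ribbon_spool [(array([ 387.7, -492.2,    1.1]), 0.88)] [(array([ 386.1, -493.9,    0.8]), 0.82)]
bean_jar [(array([ 364.9, -196.6,    2.5]), 0.85)] [(array([ 366.1, -204.8,    1.5]), 0.58)]
call_bell [(array([482.7, 393.2,  -0.9]), 0.66)] [(array([483.8, 391.8,  -1.5]), 0.64)]
pile_top [(array([ 571.3, -234.6,    6.4]), 0.76)] [(array([ 568. , -227.8,    9.6]), 0.61)]Traceback (most recent call last):
  File "<stdin>", line 6, in <module>
ValueError: could not broadcast input array from shape (280,315,3) into shape (280,560,3)
```

View pics/c10.png

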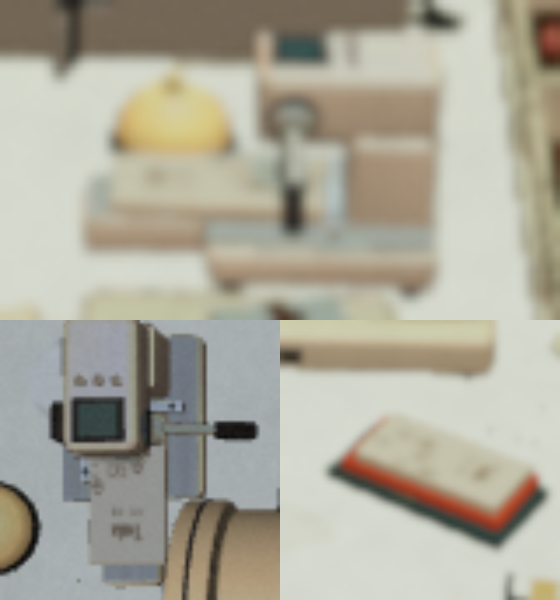

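The lever is fully down with the tablet held against both stops, and the coded tablet lies squarely on the pile. The bystanders have not moved.

```bash
python3 -c "
from bench import hand_in
print(hand_in())"
```

```text
the job is handed in; nothing more can be done
None
```

I handed the job in at about 38 s on the robot's clock: the coded tablet lies squarely on the pile, the next tablet is clamped under the lowered foot against both stops, and the bystanders' measured positions are unchanged; no verdict came back.

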